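# Seat the bean mill's lid and hold its bayonet collar home

## Task

Get the bean mill ready for its locking clip: first press the hopper lid down until it is fully seated. Then turn the knurled collar on the grinding head until its hidden keyways drop over the pins, push it fully home on its seat against the spring, and finish while still holding it there with the gripper (do not let go, the spring would lift it). Leave the other things on the counter where they are.

Things in the scene. Friction and masses are not known exactly. Their poses are not given: they have to be found in the camera images.
- mill: bean mill, fixed: low grey base 100 mm deep (x), 240 mm long (y), top 45 mm above the counter; a round steel hopper (76 mm across) on its +y half, the grinding head with the knurled collar on its -y half, axes 125 mm apart, each 62.5 mm from the middle. A 22 mm spout sticks out of the front under the collar. Origin: centre of the underside; x to its back, y along it, z up
- lid (a joint): how far the hopper lid is pressed down, in m: 0 stands 12 mm proud, 0.012 is fully seated (its stop); it slides straight down against about 5 N of friction and stays where it is left; starts 0 to 5 mm down
- lid_top (a point): centre of the flat top of the hopper lid's boss (round boss 32 mm across, 6 mm high, on a lid 74 mm across), 102 mm above the counter at joint value 0, 90 mm when seated
- collar: knurled round metal collar, a loose closed cap over the neck of the grinding head, 56 mm across, 70 mm high, 0.1 to 0.2 kg; grip the top 30 mm of its side. Origin: centre of its open underside, z up. It starts upright on three hidden pins, underside 12 mm above the seat. Lined up, it drops 7 mm by itself on to a spring plate, then needs a push for the last 5 mm
- collar_top (a point): centre of the collar's flat top, 132 mm above the counter at the start, 120 mm when home. Three equal keyways inside (120 degrees apart, window about 0.1 rad either way) meet the pins after a clockwise turn, seen from above, of 0.35 to 1.35 rad. Neither can be seen and the collar's yaw does not tell where they are: turn it with a light push and feel for the drop
- seat (a point): centre of the top of the mill's flange under the collar, 50 mm above the counter: the collar's underside (origin) meets it when the collar is home. Over the last 5 mm the spring pushes back with 3 rising to 7 N, and lifts the collar again when the push ends. The collar has 1.5 mm play round its neck and can bind if gripped hard off centre: a light grip (8 N) is enough to turn it
- bean_jar: bystander, loose: clear jar of cocoa beans with a wooden stopper, 63 mm across, 85 mm high, beside the hopper end of the mill; origin: centre of its underside
- ribbon_ivory: bystander, loose: ribbon spool with wooden discs, 70 mm across, 24 mm high, in front of the mill; origin: centre of its underside
- ballotin_b: bystander, loose: small gift box with a ribbon bow, 61x86x63 mm, beside the collar end of the mill; origin: centre of its underside
- ballotin_d: bystander, loose: plain lidded box, 69x110x55 mm, far right; origin: centre of its underside
- tablet_1: bystander, loose: flat chocolate tablet in its wrapper, 158x80x11 mm, right; origin: centre of its underside
- scoop: bystander, loose: metal scoop, 54x171x27 mm, lying at the left; origin: centre of its underside
- box_cutter: bystander, loose: box cutter, 19x152x17 mm, lying at the far left; origin: centre of its underside
Things that resemble listed ones, but are neither listed nor needed, are in the scene too. What is shaped like the collar but red is not meant.

How it is judged:
On the way, in this order (a step that is already met when the one before it is completed fails the run):
1. the hopper lid is pressed down fully seated while the collar is still up on its pins (value of joint lid above 0.0105 m and z of collar in the frame of seat above 0.009 m), for 0.2 s.
2. the collar has dropped over the pins (z of collar in the frame of seat below 0.0078 m and horizontal distance between collar and seat below 0.003 m and angle between collar's own z axis and vertical below 0.06 rad), for 0.2 s.
At the end, for the whole second after the job is handed in: The hopper lid is within 1.5 mm of its stop; the collar sits upright (0.06 rad) and centred (3 mm) with its underside within 1.5 mm of the seat, at rest, and the gripper's fingers are still pressing on it or holding it (more than 1.5 N) through the last second (value of joint lid above 0.0105 m and z of collar in the frame of seat below 0.0015 m and horizontal distance between collar and seat below 0.003 m and angle between collar's own z axis and vertical below 0.06 rad and contact force between the fingers and collar above 1.5 N and linear speed of collar below 0.02 m/s); the arm keeps its last pose, push and grip.
It fails at once if a bystander is shifted by more than 30 mm (distance of any of bean_jar, ribbon_ivory, ballotin_b, ballotin_d, tablet_1, scoop, box_cutter from where it was at the start of the episode above 0.03 m).
It also fails if it takes over 64 s, if anything falls off the work surface, if the arm or the gripper's body presses on something with over 40 N, if the wrist force passes 120 N, or if a joint passes its speed limit or range.

## Robot

A 6-joint arm with a two-finger parallel gripper is mounted at the origin on a cart in front of the work surface, level with it; the furniture and walls round the work are solid. World frame = base frame: x ahead of the robot, y to its left, z up, the work surface at z = 0. Lengths are in m, angles in rad, forces in N, time in s.
With the tool pointing down it reaches from about 0.3 to 0.875 m from the base axis. Payload 6.4 kg.
Tool frame: the origin (TCP) lies midway between the tips of the shut fingers; the grasp point (between the pads) lies 19 mm behind it (ctrl.pinch_z is the distance from the TCP to the grasp point, in m); z points along the fingers, y is the line along which they close (so a half turn about z gives the same grasp; the last joint's range is limited). The gripper opens to 85 mm and grips with 20 to 120 N. Pads are 22 mm wide; open, the fingers measure 114 mm over their backs; the gripper's body (76 mm by 85 mm) begins 54 mm behind the grasp point. The pads swing forward as they close: fully open they stand 13 mm farther back than shut.
Start: joints at [-1.478, 0.181, 1.607, -0, 1.354, -0.206], TCP at [0.169, -0.55, 0.231] pointing down, gripper open.
Joint ranges: [-2.99, 2.99], [-0.89, 2.07], [0.3, 2.58], [-1.14, 4.28], [0, 2.63], [-3.12, 3.12]. Speed limits (rad/s): [2.57, 2.57, 3.01, 3.14, 3.14, 3.14].

## Interface

Orientations are given as a unit quaternion [w, x, y, z].
In Python, from bench import ctrl gives the robot as it stands.
- The arm moves only by the tool apply_moves, never from a script. Its argument "moves" is a list of rows, each an object with "jaw": the opening, from 0 (shut) to 1 (fully open); "offset": the shift along the tool's x, y, z in mm, a list of three; "rot": the turn, a rotation vector about the tool's x, y, z in degrees, a list of three. In form: [{"jaw": jaw, "offset": [dx, dy, dz], "rot": [ax, ay, az]}, ...]. A call has exactly 5 rows; each row shifts and turns the commanded pose from where the row before left it, along the tool's axes as they then stand; what a row does not reach is not made up. A row lasts 1/8 s, in which the tool goes at most 62.5 mm and 10.7 degrees, less where a joint would pass 70% of its speed; a pose out of reach is approached as far as the arm can. A call is refused whole if a number of a shift passes 62.5 or a number of a turn 10.7, either way. A call with a gripper value outside its range is refused whole. The fingers move at their own pace and stop on an object; the grip force is fixed at half the most. Time passes only in rows, so rows that do not move let the fingers close, or fill a call up. It gives the time, the measured TCP pose, the force, the opening and the grip force at its end, in the units of the state.
- ctrl.get_obs(): the state, without advancing time (a new reading comes with each control period).
- ctrl.camera(name): name is "scene" or "top" or "wrist"; returns (picture, depth): 420x560x3 uint8, red, green, blue; 420x560 float32, m along the optical axis (not along the pixel's ray), 0 where there is no reading.
- ctrl.camera_params(name): a dict with "K" (3x3 intrinsics, pixels), "dist" ([k1, k2, p1, p2, k3] as OpenCV has them; the pictures are not rectified), "cam_to_world" (4x4, takes a point from camera to world coordinates); the wrist camera has in their place "mount" (4x4, takes a point from camera to tool coordinates, whose origin is the TCP and whose axes are the flange's). Camera axes: x right, y down, z forward; pixel columns grow to the right and rows downward; lengths in m; the calibration is good to about 2 mm. A picture is of the moment at which its call begins: read the wrist's pose just before it. camera_params takes no time and is no camera call.
- ctrl.hand_in(): hands the job in; it is judged then, once.
Trained networks look in the newest picture that a camera, given by its name, has taken for a name from the list of things; names that differ only in an ending like _2 or _b are one class to them, and where a whole thing is asked for, a point or a joint stands for the part that bears it (a point fixed in the world has none). Each returns a list of dicts, best first, with "score" (0 to 1); they miss things now and then, are a little off and sometimes report something else, mostly with a low value. They report only what shows in the picture. A call takes as long as a camera call. They do not tell look-alikes from the thing itself.
- ctrl.outline_of(camera, target): "region" (420x560 bool, what is visible of it) and "position" ([column, row] in pixels, amid what is visible of it).
The state is a dict: "time_s": time; "q": joint angles; "dq": joint speeds; "joint_efforts": joint torques, N m; "eef_pos": TCP position; "eef_rot": TCP orientation; "wrist_force": force on the tool from outside, world axes, zero at the start; "torque": the same for the moment, N m; "opening": opening from 0.0 (shut) to 1.0 (fully open); "grasp_force": force on a finger pad.
Only numpy, scipy, OpenCV 4.12 (cv2) and the standard library are available. Lean on these libraries where they do the work, as an engineer would, in place of code of your own. Each camera call takes 0.05 s, during which the arm holds its last target. There are 200 camera calls.

## Working session

There is one attempt and no reset: what is moved stays moved. The work goes in short steps, Python scripts to look and compute and a tool call to move; the robot and the scene stay as the last step left them, time stands still between calls to the robot, and variables do not carry over. Pictures are saved under pics/ and viewed, at most 10 in all, crops included, and the job is handed in when it is done.

Besides the shell and the picture viewer there is one more tool, called after ">>>" as name([rows], argument=value, ...), one row to a line, values as JSON. apply_moves: Moves the arm, as the interface text tells. Its arguments: {"type":"object","properties":{"moves":{"type":"array"}},"required":["moves"]}

```bash
mkdir -p pics; ls; cat > h.py <<'E'
import numpy as np, cv2
from scipy.spatial.transform import Rotation as R
from bench import ctrl
def pose():
    o=ctrl.get_obs(); q=np.array(o['eef_rot']); T=np.eye(4)
    T[:3,:3]=R.from_quat(q[[1,2,3,0]]).as_matrix(); T[:3,3]=o['eef_pos']; return T
def c2w(cam):
    p=ctrl.camera_params(cam)
    return p,(pose()@np.array(p['mount']) if cam=='wrist' else np.array(p['cam_to_world']))
def cloud(cam,d,C=None):
    p,T=c2w(cam); T=T if C is None else C
    v,u=np.mgrid[:420,:560]; uv=np.stack([u,v],-1).reshape(-1,1,2).astype(float)
    n=cv2.undistortPoints(uv,np.array(p['K']),np.array(p['dist'])).reshape(420,560,2)
    P=np.dstack([n*d[...,None],d]); return P@T[:3,:3].T+T[:3,3]
E
python3 - <<'E'
from h import *
for c in ['scene','top']:
    im,d=ctrl.camera(c); P=cloud(c,d); np.savez('/tmp/%s.npz'%c,P=P,im=im,d=d)
    cv2.imwrite(f'pics/{c}0.png',im[...,::-1])
    for t in ['mill','lid_top','collar','collar_top','bean_jar','ribbon_ivory','ballotin_b']:
        for r in ctrl.outline_of(c,t)[:3]:
            m=r['region']&(d>0); X=P[m]
            z=X[:,2]; s=X[z>np.percentile(z,98)-.006]
            print(c,t,round(r['score'],2),np.round(r['position']),m.sum(),'zmax',np.percentile(z,98).round(4),'mean top',s.mean(0).round(4),'mid',((s.min(0)+s.max(0))/2).round(4))
print(ctrl.get_obs())
E
```

```text
pics
scene mill 0.59 [265. 206.] 1589 zmax 0.0985 mean top [ 0.5379 -0.0012  0.096 ] mid [0.5385 0.002  0.0984]
scene lid_top 0.59 [264. 205.] 407 zmax 0.101 mean top [ 0.5364 -0.      0.0977] mid [0.5377 0.0024 0.0996]
scene collar 0.63 [263. 175.] 394 zmax 0.1345 mean top [ 0.5106 -0.1215  0.1311] mid [ 0.5111 -0.123   0.1338]
scene collar 0.6 [229. 160.] 392 zmax 0.0719 mean top [ 0.6016 -0.2848  0.0689] mid [ 0.6028 -0.2851  0.0702]
scene collar_top 0.62 [259. 174.] 431 zmax 0.1341 mean top [ 0.5129 -0.1231  0.1308] mid [ 0.5145 -0.1253  0.1336]
scene collar_top 0.6 [228. 162.] 384 zmax 0.0719 mean top [ 0.6007 -0.2851  0.0689] mid [ 0.6007 -0.2885  0.0702]
scene bean_jar 0.9 [253. 237.] 439 zmax 0.0878 mean top [0.5754 0.1045 0.0844] mid [0.5743 0.1047 0.0868]
scene ribbon_ivory 0.8 [293. 219.] 350 zmax 0.0278 mean top [0.4399 0.0172 0.0242] mid [0.4413 0.0158 0.0257]
scene ribbon_ivory 0.63 [222. 140.] 399 zmax 0.0583 mean top [ 0.6055 -0.3979  0.0549] mid [ 0.6109 -0.3814  0.058 ]
scene ballotin_b 0.62 [220. 141.] 386 zmax 0.0583 mean top [ 0.6058 -0.3983  0.0548] mid [ 0.6123
[... 1661 characters left out ...]
0.0598]
{'time_s': 0.8, 'q': array([-1.47828124e+00,  1.80794535e-01,  1.60699192e+00, -2.81428114e-05,
        1.35382019e+00, -2.06291778e-01]), 'dq': array([-0.00059853, -0.00023898,  0.0017814 ,  0.00142619, -0.00025054,
       -0.00056352]), 'joint_efforts': array([ 2.40693880e-03, -4.44794691e+01, -3.51665390e+01, -7.18044998e-05,
        5.75827798e-04, -9.51516796e-06]), 'eef_pos': array([ 0.16928226, -0.54952752,  0.23129545]), 'eef_rot': array([-7.76493541e-06,  9.88859601e-01,  1.48851231e-01, -1.33215048e-05]), 'wrist_force': array([-0.3890393 ,  0.24044095, -0.36649262]), 'torque': array([-0.01775911, -0.00466052,  0.02550161]), 'grasp_force': 0.0, 'opening': 1.0000293352874272}
```

```bash
python3 - <<'E'
import cv2
a=cv2.imread('pics/top0.png')[130:300,200:460]; cv2.imwrite('pics/topc.png',cv2.resize(a,None,fx=3,fy=3,interpolation=2))
E
```

```text
(no output)
```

View pics/topc.png

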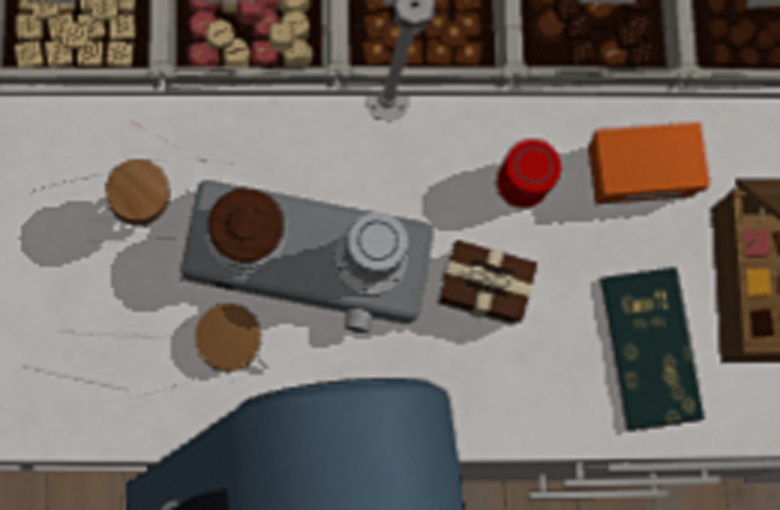

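>>> apply_moves([
  {"jaw":0,"offset":[30,-24,-10],"rot":[0,0,0]},
  {"jaw":0,"offset":[46,-36,-10],"rot":[0,0,0]},
  {"jaw":0,"offset":[46,-36,-10],"rot":[0,0,0]},
  {"jaw":0,"offset":[46,-36,-10],"rot":[0,0,0]},
  {"jaw":0,"offset":[46,-36,-10],"rot":[0,0,0]},
])

```text
time_s: 1.42
eef_pos: [0.3251, -0.3244, 0.2819]
eef_rot: [0.0, 0.989, 0.149, 0.0]
wrist_force: [1.0, 0.4, -0.6]
opening: 0.006
grasp_force: 0.0
```

>>> apply_moves([
  {"jaw":0,"offset":[46,-36,0],"rot":[0,0,0]},
  {"jaw":0,"offset":[46,-36,0],"rot":[0,0,0]},
  {"jaw":0,"offset":[46,-36,0],"rot":[0,0,0]},
  {"jaw":0,"offset":[46,-36,0],"rot":[0,0,0]},
  {"jaw":0,"offset":[0,0,0],"rot":[0,0,0]},
])

```text
time_s: 2.05
eef_pos: [0.4593, -0.1307, 0.2814]
eef_rot: [-0.0, 0.988, 0.152, 0.0]
wrist_force: [0.1, -0.2, 0.3]
opening: 0.004
grasp_force: 0.0
```

```bash
cat > look.py <<'E'
from h import *
import sys
p,C=c2w('wrist'); T=pose(); print('tcp',T[:3,3].round(4),'xaxis',T[:3,0].round(3),'z',T[:3,2].round(4),'cam',C[:3,3].round(3),C[:3,2].round(2))
im,d=ctrl.camera('wrist'); P=cloud('wrist',d,C); cv2.imwrite(f'pics/w{sys.argv[1]}.png',im[...,::-1]); np.savez(f'/tmp/w{sys.argv[1]}.npz',P=P,im=im)
for t in ['lid_top','collar_top','collar']:
    for r in ctrl.outline_of('wrist',t)[:2]:
        m=r['region']&(d>0); X=P[m]
        if len(X)<20: continue
        z=X[:,2]; zt=np.percentile(z,95); s=X[z>zt-.004]
        c,rad=cv2.minEnclosingCircle(s[:,:2].astype(np.float32))
        w=T[:3,:3].T@(np.array([*c,zt])-T[:3,3])
        print(t,round(r['score'],2),np.round(r['position']),len(s),'zt',zt.round(4),'mean',s.mean(0).round(4),'circ',np.round(c,4),round(rad,4),'in tool mm',(w*1000).round(1))
print(ctrl.get_obs()['time_s'])
E
python3 look.py 1
```

```text
tcp [ 0.4593 -0.1307  0.2814] xaxis [0.954 0.3   0.001] z [ 7.e-04  7.e-04 -1.e+00] cam [ 0.535 -0.107  0.424] [-0.3  -0.09 -0.95]
lid_top 0.74 [156.  48.] 1285 zt 0.1016 mean [ 0.539  -0.0069  0.101 ] circ [ 0.531  -0.0006] 0.0282 in tool mm [ 107.3 -102.5  180. ]
lid_top 0.62 [385. 166.] 455 zt 0.0561 mean [ 0.4941 -0.2458  0.0569] circ [ 0.4948 -0.2465] 0.0418 in tool mm [ -1.1 121.2 225.3]
collar_top 0.94 [470.  76.] 3050 zt 0.0716 mean [ 0.6037 -0.2893  0.0704] circ [ 0.6035 -0.29  ] 0.0285 in tool mm [ 89.5 195.4 209.8]
collar_top 0.56 [290. 122.] 3985 zt 0.1337 mean [ 0.515  -0.1282  0.1324] circ [ 0.5143 -0.1285] 0.0279 in tool mm [ 53.   14.4 147.8]
collar 0.91 [289. 122.] 3968 zt 0.1337 mean [ 0.5149 -0.1281  0.1324] circ [ 0.5142 -0.1284] 0.0278 in tool mm [ 53.   14.4 147.8]
collar 0.7 [475.  78.] 3087 zt 0.0716 mean [ 0.6037 -0.2896  0.0704] circ [ 0.6039 -0.2903] 0.0287 in tool mm [ 89.8 195.8 209.8]
2.25
```

View pics/w1.png

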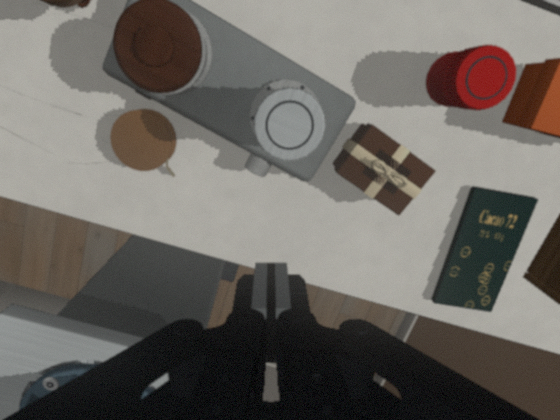

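>>> apply_moves([
  {"jaw":0,"offset":[22,-19,20],"rot":[0,0,0]},
  {"jaw":0,"offset":[22,-19,30],"rot":[0,0,0]},
  {"jaw":0,"offset":[22,-19,35],"rot":[0,0,0]},
  {"jaw":0,"offset":[23,-19,40],"rot":[0,0,0]},
  {"jaw":0,"offset":[23,-19,35],"rot":[0,0,0]},
])

```text
time_s: 2.88
eef_pos: [0.537, -0.0116, 0.12]
eef_rot: [0.0, 0.989, 0.147, -0.0]
wrist_force: [-0.3, -0.3, 0.2]
opening: -0.002
grasp_force: 0.0
```

>>> apply_moves([
  {"jaw":0,"offset":[0,0,4],"rot":[0,0,0]},
  {"jaw":0,"offset":[0,0,4],"rot":[0,0,0]},
  {"jaw":0,"offset":[0,0,4],"rot":[0,0,0]},
  {"jaw":0,"offset":[0,0,4],"rot":[0,0,0]},
  {"jaw":0,"offset":[0,0,4],"rot":[0,0,0]},
])

```text
time_s: 3.5
eef_pos: [0.5372, -0.0109, 0.1017]
eef_rot: [0.0, 0.989, 0.149, 0.001]
wrist_force: [0.4, 0.6, 0.4]
opening: 0.0
grasp_force: 0.0
```

>>> apply_moves([
  {"jaw":0,"offset":[1,-3,2],"rot":[0,0,0]},
  {"jaw":0,"offset":[0,0,2],"rot":[0,0,0]},
  {"jaw":0,"offset":[0,0,2],"rot":[0,0,0]},
  {"jaw":0,"offset":[0,0,2],"rot":[0,0,0]},
  {"jaw":0,"offset":[0,0,1],"rot":[0,0,0]},
])

```text
time_s: 4.12
eef_pos: [0.5374, -0.0074, 0.0924]
eef_rot: [0.0, 0.989, 0.149, 0.001]
wrist_force: [0.8, -3.0, 4.1]
opening: 0.0
grasp_force: 2.1
```

>>> apply_moves([
  {"jaw":0,"offset":[0,0,1],"rot":[0,0,0]},
  {"jaw":0,"offset":[0,0,1],"rot":[0,0,0]},
  {"jaw":0,"offset":[0,0,0],"rot":[0,0,0]},
  {"jaw":0,"offset":[0,0,0],"rot":[0,0,0]},
  {"jaw":0,"offset":[0,0,0],"rot":[0,0,0]},
])

```text
time_s: 4.75
eef_pos: [0.537, -0.0071, 0.0903]
eef_rot: [-0.0, 0.989, 0.149, 0.0]
wrist_force: [3.2, -0.5, 4.1]
opening: 0.002
grasp_force: 1.7
```

>>> apply_moves([
  {"jaw":0,"offset":[0,0,1],"rot":[0,0,0]},
  {"jaw":0,"offset":[0,0,1],"rot":[0,0,0]},
  {"jaw":0,"offset":[0,0,1],"rot":[0,0,0]},
  {"jaw":0,"offset":[0,0,0],"rot":[0,0,0]},
  {"jaw":0,"offset":[0,0,0],"rot":[0,0,0]},
])

```text
time_s: 5.38
eef_pos: [0.5372, -0.0071, 0.0898]
eef_rot: [0.0, 0.989, 0.149, 0.0]
wrist_force: [-6.5, -0.1, 25.0]
opening: -0.001
grasp_force: 12.5
```

>>> apply_moves([
  {"jaw":0,"offset":[0,0,-30],"rot":[0,0,0]},
  {"jaw":0.5,"offset":[0,0,-50],"rot":[0,0,0]},
  {"jaw":1,"offset":[-19,36,-30],"rot":[0,0,0]},
  {"jaw":1,"offset":[-19,37,0],"rot":[0,0,0]},
  {"jaw":1,"offset":[-19,36,0],"rot":[0,0,0]},
])

```text
time_s: 6.0
eef_pos: [0.5132, -0.1283, 0.1966]
eef_rot: [-0.001, 0.989, 0.149, -0.001]
wrist_force: [-0.4, -0.9, 0.5]
opening: 0.847
grasp_force: 0.0
```

>>> apply_moves([
  {"jaw":1,"offset":[0,0,0],"rot":[0,0,0]},
  {"jaw":1,"offset":[0,0,0],"rot":[0,0,0]},
  {"jaw":1,"offset":[0,0,0],"rot":[0,0,0]},
  {"jaw":1,"offset":[0,0,0],"rot":[0,0,0]},
  {"jaw":1,"offset":[0,0,0],"rot":[0,0,0]},
])

```text
time_s: 6.62
eef_pos: [0.5146, -0.1276, 0.1972]
eef_rot: [-0.0, 0.989, 0.149, -0.0]
wrist_force: [-0.3, -0.8, -0.8]
opening: 1.003
grasp_force: 0.0
```

```bash
python3 look.py 2
```

```text
tcp [ 0.5146 -0.1276  0.1972] xaxis [ 0.955  0.295 -0.   ] z [-1.e-04  1.e-04 -1.e+00] cam [ 0.591 -0.104  0.34 ] [-0.3  -0.09 -0.95]
lid_top 0.6 [115. 120.] 1784 zt 0.0907 mean [ 0.5396 -0.0069  0.0901] circ [ 0.5334 -0.0095] 0.022 in tool mm [  52.8 -107.3  106.6]
collar_top 0.89 [500. 143.] 4340 zt 0.0716 mean [ 0.6043 -0.2891  0.0704] circ [ 0.6039 -0.2906] 0.0285 in tool mm [ 37.2 182.1 125.7]
collar_top 0.68 [271. 214.] 6085 zt 0.1335 mean [ 0.5156 -0.1281  0.1324] circ [ 0.5142 -0.1284] 0.0281 in tool mm [-0.6  0.7 63.7]
collar 0.76 [500. 146.] 4390 zt 0.0716 mean [ 0.6044 -0.2893  0.0704] circ [ 0.6043 -0.2906] 0.0285 in tool mm [ 37.5 182.2 125.7]
collar 0.64 [273. 216.] 6083 zt 0.1335 mean [ 0.5156 -0.1281  0.1324] circ [ 0.5142 -0.1284] 0.0281 in tool mm [-0.6  0.7 63.7]
6.825
```

View pics/w2.png

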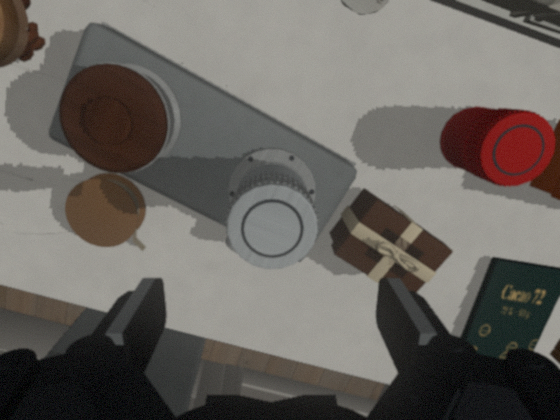

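>>> apply_moves([
  {"jaw":1,"offset":[0,0.5,25],"rot":[0,0,0]},
  {"jaw":1,"offset":[0,0,25],"rot":[0,0,0]},
  {"jaw":1,"offset":[0,0,25],"rot":[0,0,0]},
  {"jaw":1,"offset":[0,0,20],"rot":[0,0,0]},
  {"jaw":0.85,"offset":[0,0,8],"rot":[0,0,0]},
])

```text
time_s: 7.45
eef_pos: [0.514, -0.1284, 0.0931]
eef_rot: [-0.001, 0.989, 0.149, -0.001]
wrist_force: [0.2, 0.0, -0.0]
opening: 0.851
grasp_force: 0.0
```

>>> apply_moves([
  {"jaw":0.75,"offset":[0,0,0],"rot":[0,0,0]},
  {"jaw":0.7,"offset":[0,0,0],"rot":[0,0,0]},
  {"jaw":0.67,"offset":[0,0,0],"rot":[0,0,0]},
  {"jaw":0.66,"offset":[0,0,0],"rot":[0,0,0]},
  {"jaw":0.65,"offset":[0,0,0],"rot":[0,0,0]},
])

```text
time_s: 8.07
eef_pos: [0.5153, -0.1287, 0.0954]
eef_rot: [0.0, 0.989, 0.149, 0.001]
wrist_force: [-0.7, 2.7, 6.8]
opening: 0.655
grasp_force: 15.1
```

>>> apply_moves([
  {"jaw":0.65,"offset":[0,-0.2,0.3],"rot":[0,0,2]},
  {"jaw":0.65,"offset":[0,0,0],"rot":[0,0,3]},
  {"jaw":0.65,"offset":[0,0,0],"rot":[0,0,3]},
  {"jaw":0.65,"offset":[0,0,0],"rot":[0,0,3]},
  {"jaw":0.65,"offset":[0,0,0],"rot":[0,0,3]},
])

```text
time_s: 8.7
eef_pos: [0.5158, -0.1294, 0.0954]
eef_rot: [0.001, 1.0, 0.026, 0.001]
wrist_force: [-0.3, -0.6, 7.1]
opening: 0.656
grasp_force: 15.2
```

>>> apply_moves([
  {"jaw":0.65,"offset":[0,0,0.2],"rot":[0,0,3]},
  {"jaw":0.65,"offset":[0,0,0],"rot":[0,0,3]},
  {"jaw":0.65,"offset":[0,0,0],"rot":[0,0,3]},
  {"jaw":0.65,"offset":[0,0,0],"rot":[0,0,3]},
  {"jaw":0.65,"offset":[0,0,0],"rot":[0,0,3]},
])

```text
time_s: 9.32
eef_pos: [0.516, -0.1295, 0.0954]
eef_rot: [0.001, 0.995, -0.104, 0.002]
wrist_force: [0.1, -0.2, 6.8]
opening: 0.65
grasp_force: 15.2
```

>>> apply_moves([
  {"jaw":0.65,"offset":[0,0,0],"rot":[0,0,2]},
  {"jaw":0.65,"offset":[0,0,0],"rot":[0,0,2]},
  {"jaw":0.65,"offset":[0,0,0],"rot":[0,0,2]},
  {"jaw":0.65,"offset":[0,0,0],"rot":[0,0,2]},
  {"jaw":0.65,"offset":[0,0,0],"rot":[0,0,2]},
])

```text
time_s: 9.95
eef_pos: [0.516, -0.1295, 0.0954]
eef_rot: [0.001, 0.982, -0.19, 0.002]
wrist_force: [0.1, -0.8, 6.7]
opening: 0.651
grasp_force: 15.2
```

>>> apply_moves([
  {"jaw":0.65,"offset":[0,0,0],"rot":[0,0,2]},
  {"jaw":0.65,"offset":[0,0,0],"rot":[0,0,2]},
  {"jaw":0.65,"offset":[0,0,0],"rot":[0,0,2]},
  {"jaw":0.65,"offset":[0,0,0],"rot":[0,0,2]},
  {"jaw":0.65,"offset":[0,0,0],"rot":[0,0,2]},
])

```text
time_s: 10.58
eef_pos: [0.5161, -0.1296, 0.0954]
eef_rot: [0.001, 0.961, -0.275, 0.002]
wrist_force: [0.6, -0.5, 6.2]
opening: 0.652
grasp_force: 15.1
```

>>> apply_moves([
  {"jaw":0.65,"offset":[0,0,0],"rot":[0,0,2]},
  {"jaw":0.65,"offset":[0,0,0],"rot":[0,0,2]},
  {"jaw":0.65,"offset":[0,0,0],"rot":[0,0,2]},
  {"jaw":0.65,"offset":[0,0,0],"rot":[0,0,2]},
  {"jaw":0.65,"offset":[0,0,0],"rot":[0,0,2]},
])

```text
time_s: 11.2
eef_pos: [0.514, -0.1281, 0.0932]
eef_rot: [-0.0, 0.934, -0.358, -0.001]
wrist_force: [1.2, -0.2, -1.1]
opening: 0.65
grasp_force: 15.3
```

>>> apply_moves([
  {"jaw":0.65,"offset":[0,0,1],"rot":[0,0,1]},
  {"jaw":0.65,"offset":[0,0,1],"rot":[0,0,0]},
  {"jaw":0.65,"offset":[0,0,1],"rot":[0,0,0]},
  {"jaw":0.65,"offset":[0,0,1],"rot":[0,0,0]},
  {"jaw":0.65,"offset":[0,0,1],"rot":[0,0,0]},
])

```text
time_s: 11.82
eef_pos: [0.5145, -0.1284, 0.0886]
eef_rot: [-0.0, 0.931, -0.365, -0.0]
wrist_force: [-0.1, -0.5, 1.4]
opening: 0.655
grasp_force: 15.4
```

>>> apply_moves([
  {"jaw":0.65,"offset":[0,0,1],"rot":[0,0,0]},
  {"jaw":0.65,"offset":[0,0,1],"rot":[0,0,0]},
  {"jaw":0.65,"offset":[0,0,0],"rot":[0,0,0]},
  {"jaw":0.65,"offset":[0,0,0],"rot":[0,0,0]},
  {"jaw":0.65,"offset":[0,0,0],"rot":[0,0,0]},
])

```text
time_s: 12.45
eef_pos: [0.5146, -0.1285, 0.0868]
eef_rot: [0.0, 0.931, -0.365, -0.0]
wrist_force: [-3.1, 0.3, 2.8]
opening: 0.652
grasp_force: 15.5
```

>>> apply_moves([
  {"jaw":0.65,"offset":[0,0,1],"rot":[0,0,0]},
  {"jaw":0.65,"offset":[0,0,1],"rot":[0,0,0]},
  {"jaw":0.65,"offset":[0,0,1],"rot":[0,0,0]},
  {"jaw":0.65,"offset":[0,0,1],"rot":[0,0,0]},
  {"jaw":0.65,"offset":[0,0,0],"rot":[0,0,0]},
])

```text
time_s: 13.08
eef_pos: [0.5147, -0.1286, 0.0835]
eef_rot: [0.0, 0.931, -0.365, -0.0]
wrist_force: [-5.7, 1.9, 10.1]
opening: 0.652
grasp_force: 16.2
```

>>> apply_moves([
  {"jaw":0.65,"offset":[0,0,0.7],"rot":[0,0,0]},
  {"jaw":0.65,"offset":[0,0,0.7],"rot":[0,0,0]},
  {"jaw":0.65,"offset":[0,0,0],"rot":[0,0,0]},
  {"jaw":0.65,"offset":[0,0,0],"rot":[0,0,0]},
  {"jaw":0.65,"offset":[0,0,0],"rot":[0,0,0]},
])

```text
time_s: 13.7
eef_pos: [0.5148, -0.1286, 0.0833]
eef_rot: [0.0, 0.931, -0.365, 0.0]
wrist_force: [-10.9, 3.6, 20.4]
opening: 0.655
grasp_force: 17.1
```

```bash
python3 look.py 3; python3 -c "
from h import *
P=np.load('/tmp/w3.npz')['P']; r=np.hypot(P[...,0]-.5144,P[...,1]+.1285); z=P[...,2]
m=(r<.024)&(z>.1)&(z<.15); print(m.sum(),np.percentile(z[m],[5,50,95]) if m.any() else '')
m=(r>.03)&(r<.036)&(z<.06); print(m.sum(),np.percentile(z[m],[5,50,95]) if m.any() else '')
print(ctrl.get_obs()['wrist_force'])"
```

```text
tcp [ 0.5148 -0.1286  0.0833] xaxis [ 0.733 -0.68   0.   ] z [-1.e-04 -3.e-04 -1.e+00] cam [ 0.573 -0.183  0.226] [-0.23  0.21 -0.95]
lid_top 0.79 [ 28. 356.] 2350 zt 0.085 mean [ 0.5562 -0.0177  0.0843] circ [ 0.551  -0.0408] 0.0543 in tool mm [-33.2 -89.   -1.7]
collar_top 0.85 [272. 308.] 17425 zt 0.1214 mean [ 0.5159 -0.1299  0.1204] circ [ 0.5144 -0.1283] 0.0287 in tool mm [ -0.5   0.  -38.1]
collar_top 0.16 [187. 238.] 2562 zt 0.083 mean [ 0.5564 -0.0192  0.0837] circ [ 0.5262 -0.0755] 0.0934 in tool mm [-27.7 -46.7   0.3]
collar 0.6 [270. 308.] 17396 zt 0.1214 mean [ 0.5159 -0.1299  0.1204] circ [ 0.5144 -0.1283] 0.0287 in tool mm [ -0.5   0.  -38.1]
13.9
13028 [0.11960308 0.12060224 0.12155497]
2711 [0.04627737 0.05012736 0.05134022]
[-10.09480462   3.4018984   19.85643689]
```

View pics/w3.png

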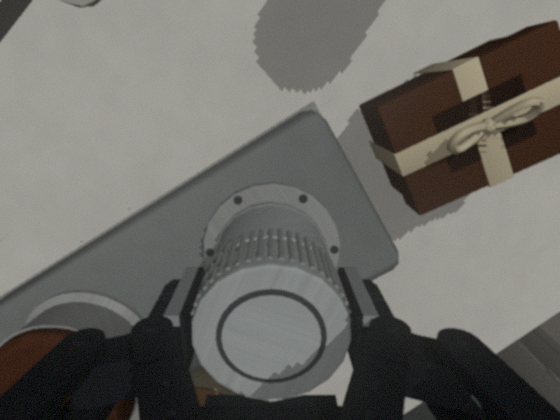

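The picture shows the collar (top centred near 272,330) held between the fingers and down on its flange. Its top measures 0.120 m and its centre is unchanged, so it is home.

```bash
python3 -c "
from bench import ctrl
print(ctrl.hand_in())"
```

```text
the job is handed in; nothing more can be done
None
```

The job is handed in: the hopper lid is fully seated (top at about 90 mm), and the collar, which dropped after about 59° clockwise, is fully home (top at 120 mm) and still held down by the gripper; the verdict itself was not reported back.

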